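# Put the tuning tools away

### The arm

A 6-joint arm with a two-finger parallel gripper is mounted at the origin on the work surface. World frame = base frame: x ahead of the robot, y to its left, z up, the work surface at z = 0. Lengths are in m, angles in rad, forces in N, time in s.
With the tool pointing down it reaches from about 0.35 to 0.975 m from the base axis. Payload 17.4 kg.
Tool frame: the origin (TCP) lies between the finger pads; the fingertips stand 17 mm ahead of it and the grasp point (between the pads) lies 2 mm behind it; x points along the fingers, y is the direction in which the jaws open and shut, and the axes are right-handed (so a half turn about x gives the same grasp; the last joint's range is limited). The gripper opens to 85 mm and grips with 20 to 120 N. Pads are 22 mm wide; open, the fingers measure 114 mm over their backs; the gripper's body (76 mm by 85 mm) begins 54 mm behind the grasp point. The pads swing forward as they close: fully open they stand 13 mm farther back than shut.
Start: joints at [-1.245, 0.116, 1.442, -0, 1.584, -0.038], TCP at [0.24, -0.631, 0.248] pointing down, gripper open.
Joint ranges: [-2.83, 2.83], [-0.83, 2.19], [0.07, 2.5], [-1.14, 4.28], [0.01, 3], [-2.97, 2.97]. Speed limits (rad/s): [1.89, 1.89, 2.22, 3.14, 3.14, 3.14].

### API

Orientations are given as a rotation vector (axis times angle).
In Python, from plant import bot gives the robot as it stands.
- The arm moves only by the tool apply_moves, never from a script. Its argument "commands" is a list of rows, each a list of 5 numbers: the shift along the tool's x, y, z in cm, then the turn about the tool's x in degrees, then the opening, from 0 (shut) to 1 (fully open). In form: [[x, y, z, twist, claw], ...]. A call has 1 to 8 rows; each row shifts and turns the pose as measured when the row begins, along the tool's axes as they then stand; what a row does not reach is not made up. A row lasts 1/12 s, in which the tool goes at most 41.7 mm and 7.16 degrees, less where a joint would pass 70% of its speed; a pose out of reach is approached as far as the arm can. A call with a gripper value outside its range is refused whole. The fingers move at their own pace and stop on an object; "newtons" is the grip in N (left out, the last holds). Time passes only in rows, so rows that do not move let the fingers close. It gives the time, the measured TCP pose, the force and the opening at its end, in the units of the state.
- bot.read_state(): the state, without advancing time (a new reading comes with each control period).
- bot.capture(name): name is "scene" or "top" or "wrist"; returns a dict with "frame" (384x512x3 uint8, blue, green, red), "camera_matrix" (3x3 intrinsics, pixels), "R" (3x3) and "t" (3): a world point X has camera coordinates R X + t. Camera axes: x right, y down, z forward; pixel columns grow to the right and rows downward; lengths in m; the calibration is good to about 2 mm. A picture is of the moment at which its call begins. There is no depth.
- bot.close_job(): hands the job in, once; it reports no verdict.
The state is a dict: "clock": time; "joint_positions": joint angles; "joint_velocities": joint speeds; "joint_torque": joint torques, N m; "eef_pos": TCP position; "tcp_rot": TCP orientation; "contact_force": force on the tool from outside, world axes, zero at the start; "moment": the same for the moment, N m; "finger_gap": finger opening in m.
Only numpy, scipy, OpenCV 4.12 (cv2) and the standard library are available. Lean on these libraries where they do the work, as an engineer would, in place of code of your own. Each camera call takes 0.05 s, during which the arm holds its last target. There are 200 camera calls.

### The job

Put the tuning tools away: take the flat scraper out of the clear pod and slide it blade first into the leaning metal rack whose slot is wide enough for it, fully home so that its handle sits down on the rack, and stand the brass bearing seat tool upright in the round nest of the grey tray, its foot on the bottom of the nest. Leave both tools there, and do not disturb the other small things on the table.

Things in the scene. Friction and masses are not known exactly. Their poses are not given: they have to be found in the camera images.
- scraper: Flat scraper, 90 g. Steel blade 32 x 4 x 50 mm (x, y, z) below a black plastic handle 38 x 14 x 62 mm. Origin at the centre of the shoulder where blade and handle meet; +z up the handle, -z down the blade, y across the thickness; the same either way round. At the start it stands upright in the clear pod, shoulder on the pod's top.
- scraper_tip (a point): Middle of the blade's end, 50 mm below the scraper's origin along its -z.
- pod: Clear polycarbonate pod, fixed, 70 x 60 x 58 mm high, with an upright slot 36 mm (along x) by 7.5 mm (along y) in its top that holds the scraper at the start. Origin at the centre of its underside, z up.
- wide_rack: Fixed aluminium rack, 90 mm high, on a dark 100 x 60 mm base. Its 60 x 44 x 58 mm block leans 32 degrees: slot axis, up and out, (-sin 32, 0, cos 32) in the body frame, roughly towards the robot. Through slot 36 mm wide in the leaning plane, 7.5 mm along body y; the scraper fits, its thickness along y. Origin: centre of the base's underside, z up.
- wide_rack_mouth (a point): Centre of the slot's mouth, in the top face of the wide rack, 74 mm above the table; the scraper's origin comes here when fully home.
- wide_rack_end (a point): Point in the wide rack's slot, 50 mm down the slot from the mouth; the blade tip comes here when fully home.
- narrow_rack: A like leaning rack, fixed, on the same base, but its block is only 44 mm instead of 60 mm in the leaning plane and its slot 21 mm x 7.5 mm: too narrow for the scraper. The two racks change places. Origin: centre of the base's underside.
- seat_tool: Brass bearing seat tool, 150 g, round, 74 mm tall, standing upright. Foot 20 mm across and 24 mm tall, then a collar 28 mm across (24 to 31 mm up), a stem 16 mm across (32 to 66 mm up) and a 20 mm knob on top. Origin at the centre of the underside, z up.
- tray: Grey plastic nest tray, fixed, 60 (x) x 110 (y) x 22 mm high, with two nests 16 mm deep: a round one 23 mm across at y = +25 mm and a smaller square one 15 mm wide at y = -25 mm. Origin at the centre of its underside, z up.
- round_nest (a point): Centre of the bottom of the round nest, 6 mm above the table, 16 mm below the tray's top.
- yoyo: Teal aluminium yo-yo lying on its side face, 56 mm across, 42 mm high; a bystander. Origin at the centre of its underside.
- loupe: Dark metal loupe with a glass lens, 40 mm across, 15 mm high; a bystander. Origin at the centre of its underside.
- bearing: Steel bearing ring, 19 mm across, 7 mm high; a bystander. Origin at the centre of its underside.
- lube: Small white bottle, 24 mm across, 62 mm high; a bystander. Origin at the centre of its underside.

How it is judged:
At the end, for the whole second after the job is handed in: Scraper fully home in the wide leaning rack: shoulder within 6 mm of the slot mouth's centre, blade tip within 7 mm of its place down the slot. Seat tool upright (0.15 rad) in the round nest, foot within 5 mm of its centre and 3 mm of its bottom. Both at rest (distance between scraper and wide_rack_mouth below 0.006 m and distance between scraper_tip and wide_rack_end below 0.007 m and horizontal distance between seat_tool and round_nest below 0.005 m and height (world z) of seat_tool below 0.009 m and angle between seat_tool's own z axis and vertical below 0.15 rad and linear speed of each of scraper, seat_tool below 0.02 m/s); the robot touches nothing.
It fails at once if the yoyo is moved more than 30 mm (distance of yoyo from where it was at the start of the episode above 0.03 m).
It fails at once if the loupe is moved more than 30 mm (distance of loupe from where it was at the start of the episode above 0.03 m).
It fails at once if the bearing is moved more than 30 mm (distance of bearing from where it was at the start of the episode above 0.03 m).
It fails at once if the lube is moved more than 30 mm (distance of lube from where it was at the start of the episode above 0.03 m).
It also fails if it takes over 56 s, if anything falls off the work surface, if the arm or the gripper's body presses on something with over 40 N, if the wrist force passes 120 N, or if a joint passes its speed limit or range.

## Working session

There is one attempt and no reset: what is moved stays moved. The work goes in short steps, Python scripts to look and compute and a tool call to move; the robot and the scene stay as the last step left them, time stands still between calls to the robot, and variables do not carry over. Pictures are saved under pics/ and viewed, about 8 in all and at most 12, crops included, and the job is handed in when it is done.

Besides the shell and the picture viewer there is one more tool, called after "Emit:" as name(argument=value, ...), one argument or row to a line, values as JSON. apply_moves: Moves the arm, as the interface text tells. Its arguments: {"type":"object","properties":{"commands":{"type":"array","items":{"type":"array","items":{"type":"number"}}},"newtons":{"type":"number"}},"required":["commands"]}

```bash
mkdir -p pics; ls; python3 - <<'E'
from plant import bot
import cv2,pickle,numpy as np
d={n:bot.capture(n) for n in("scene","top","wrist")}
pickle.dump(d,open("d0.pkl","wb"))
cv2.imwrite("pics/scene0.png",d["scene"]["frame"]);cv2.imwrite("pics/top0.png",d["top"]["frame"])
for n in d: print(n,d[n]["camera_matrix"].round(1).tolist(),(-d[n]["R"].T@d[n]["t"]).round(3),d[n]["R"].round(2).tolist())
print(bot.read_state())
E
```

```text
pics
scene [[489.2, 0.0, 259.4], [0.0, 489.2, 196.4], [0.0, 0.0, 1.0]] [1.119 0.42  0.842] [[-0.57, 0.82, -0.02], [0.6, 0.41, -0.68], [-0.55, -0.41, -0.73]]
top [[378.6, 0.0, 255.3], [0.0, 378.6, 194.6], [0.0, 0.0, 1.0]] [0.366 0.019 0.963] [[0.02, -1.0, 0.03], [-0.98, -0.03, -0.19], [0.19, -0.03, -0.98]]
wrist [[314.5, 0.0, 253.9], [0.0, 314.5, 188.6], [0.0, 0.0, 1.0]] [ 0.315 -0.602  0.374] [[0.36, -0.93, -0.0], [-0.89, -0.34, 0.32], [-0.3, -0.11, -0.95]]
{'clock': 0.15, 'joint_positions': array([-1.24483264e+00,  1.16385391e-01,  1.44210352e+00, -1.19034556e-05,
        1.58401479e+00, -3.77773721e-02]), 'joint_velocities': array([ 0.00195478, -0.00218166, -0.00248641,  0.00185343,  0.0006888 ,
        0.00012537]), 'joint_torque': array([ 3.37188751e-03, -7.32504559e+01, -6.32850409e+01,  1.81382393e-04,
        5.04661686e-03,  8.74489115e-05]), 'eef_pos': array([ 0.24010796, -0.63071188,  0.24773044]), 'tcp_rot': array([ 2.02326143,  0.37303566, -2.02355481]), 'contact_force': array([-0.30771257,  0.22373562, -0.2273668 ]), 'moment': array([0.01824069, 0.01208832, 0.00028451]), 'finger_gap': 0.0853122947935562}
```

View pics/scene0.png

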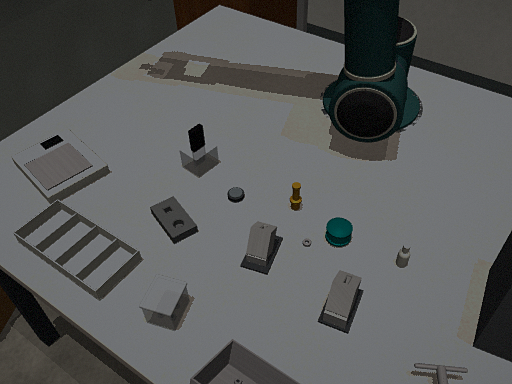

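View pics/top0.png

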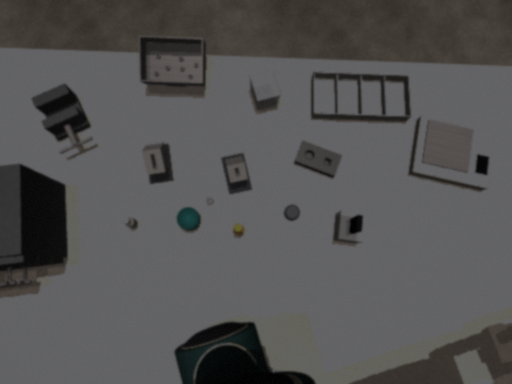

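The scene shows the pod with the black scraper at (200,150), the tray at (173,218), the brass tool at (296,196), and racks at (262,245) and (342,298). In the top view the racks are at (157,160) and (236,170), the tray at (318,158) and the pod at (349,226). I'll zoom in on these.

```bash
cat > h.py <<'E'
import cv2,pickle,numpy as np
def ray(c,u,v):
    d=c["R"].T@np.linalg.solve(c["camera_matrix"],[u,v,1.0]); return -c["R"].T@c["t"],d
def onz(c,u,v,z):
    o,d=ray(c,u,v); return o+d*(z-o[2])/d[2]
def proj(c,X):
    p=c["camera_matrix"]@(c["R"]@np.array(X,float)+c["t"]); return p[:2]/p[2]
def tri(c1,p1,c2,p2):
    P=[c["camera_matrix"]@np.c_[c["R"],c["t"]] for c in(c1,c2)]
    X=cv2.triangulatePoints(P[0],P[1],np.array(p1,float).reshape(2,1),np.array(p2,float).reshape(2,1))[:,0]
    return X[:3]/X[3]
def crop(c,x,y,w,h,s,g=2.2):
    f=cv2.resize(c["frame"][y:y+h,x:x+w],None,fx=s,fy=s,interpolation=cv2.INTER_CUBIC)
    f=np.clip(f.astype(float)*g,0,255).astype(np.uint8)
    for k in range(0,w,10): cv2.line(f,(k*s,0),(k*s,4 if k%50 else 12),(0,255,255),1)
    for k in range(0,h,10): cv2.line(f,(0,k*s),(4 if k%50 else 12,k*s),(0,255,255),1)
    return f
E
python3 - <<'E'
from h import *
d=pickle.load(open("d0.pkl","rb"))
t,s=d["top"],d["scene"]
a=np.hstack([crop(t,135,135,55,55,7),crop(t,210,140,55,55,7)])
b=np.hstack([crop(t,290,135,55,55,7,1.8),crop(t,325,200,55,55,7,2.5)])
c=np.hstack([crop(s,240,215,125,115,3),crop(s,150,120,125,125,3)[:345]])
cv2.imwrite("pics/topz.png",np.vstack([a[:300],b[:295]])[:,:790]); cv2.imwrite("pics/scz.png",c[:,:795])
E
```

```text
(no output)
```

View pics/topz.png

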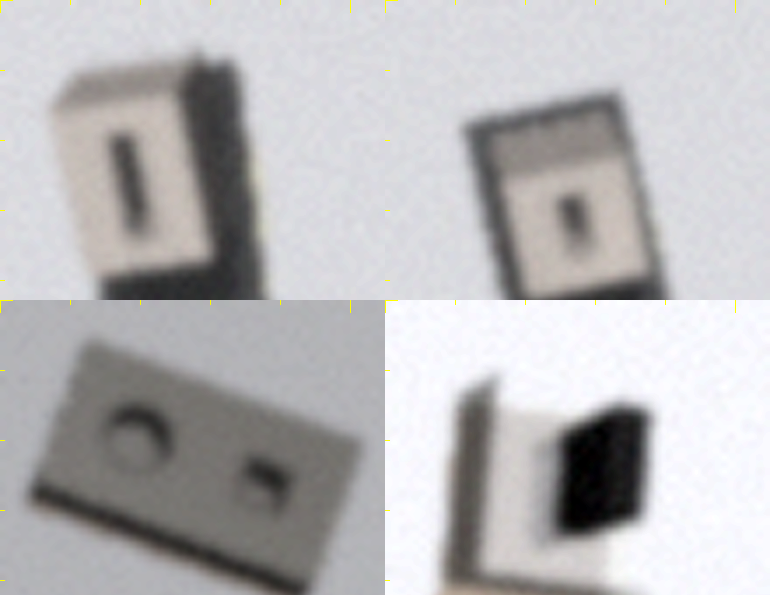

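View pics/scz.png

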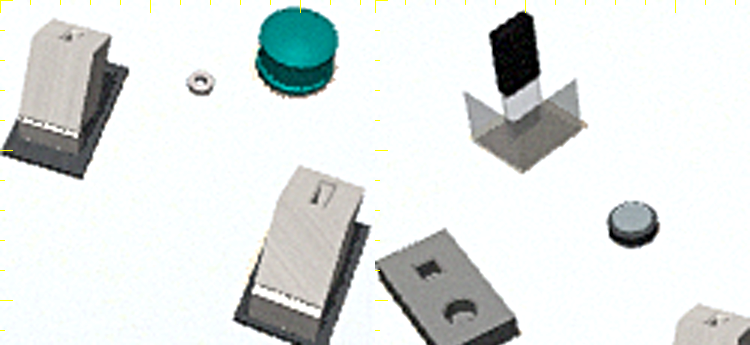

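Crop 1 shows that the wide rack (long slot) is the left one in the top view, with its slot centre at about (153.4,161.4). In the scene the same slot centre is at about (347.3,279.3). The round nest is at about top (309.5,154.6). The scraper handle is black, at about top (356,225).

The moves can't tilt the tool, so I plan to pivot the scraper in the grip against the pod's rim, then let the slot align it.

```bash
python3 - <<'E'
from h import *
np.set_printoptions(precision=4,suppress=True)
d=pickle.load(open("d0.pkl","rb"))
t,s=d["top"],d["scene"]
print("mouth",onz(t,153.4,161.4,.074),onz(s,347.3,279.3,.074),tri(t,(153.4,161.4),s,(347.3,279.3)))
print("slot ends",onz(t,152.1,154,.074+.018*.53),onz(t,154.7,168.9,.074-.018*.53))
print("nest",onz(t,309.5,155,.022), "scene",onz(s,150+460/3,120+308/3,.022))
for n,p in dict(yoyo=(188,218),bear=(210,201),loupe=(292,212),lube=(131,222),narrow=(236,170)).items(): print(n,onz(t,*p,.02))
g=t["frame"].astype(int); b,gg,r=g[...,0],g[...,1],g[...,2]
for n,c in(("top",t),("scene",s)):
    f=c["frame"].astype(int); m=((f[...,2]-f[...,0]>50)).astype(np.uint8); 
    k,l,st,ce=cv2.connectedComponentsWithStats(m); i=[j for j in range(1,k) if st[j,4]>15]; print(n,[(st[j].tolist(),ce[j].round(1)) for j in i])
    m=(f.max(2)<14).astype(np.uint8); k,l,st,ce=cv2.connectedComponentsWithStats(m)
    print([(st[j].tolist(),ce[j].round(1)) for j in range(1,k) if 50<st[j,4]<900])
print("handle top-ish",onz(t,356,225,.1))
E
```

```text
mouth [0.613  0.2434 0.074 ] [0.6176 0.248  0.074 ] [0.6141 0.246  0.068 ]
slot ends [0.6286 0.2454 0.0835] [0.5969 0.2413 0.0645]
nest [ 0.657  -0.1441  0.022 ] scene [0.5076 0.0879 0.022 ]
yoyo [0.4846 0.1608 0.02  ]
bear [0.5292 0.1081 0.02  ]
loupe [ 0.5067 -0.0994  0.02  ]
lube [0.471  0.3008 0.02  ]
narrow [0.6117 0.0452 0.02  ]
top [([235, 225, 7, 6, 30], array([237.9, 227.6]))]
[([40, 92, 35, 22, 263], array([ 58.1, 103.2])), ([66, 114, 15, 12, 55], array([ 74.3, 120.6])), ([50, 123, 15, 11, 65], array([ 57. , 128.3])), ([477, 157, 10, 16, 128], array([481.7, 164.3])), ([350, 217, 11, 16, 127], array([355. , 224.6])), ([186, 324, 58, 22, 383], array([215.8, 332.1])), ([292, 373, 21, 11, 101], array([303.7, 378.5]))]
scene [([292, 182, 9, 8, 49], array([296.1, 185.2])), ([290, 196, 12, 7, 47], array([295.1, 199.7]))]
[([345, 0, 13, 75, 298], array([348.1,  34.1])), ([189, 124, 15, 28, 295], array([196.2, 137.6])), ([41, 135, 22, 14, 119], array([ 51.1, 141.7]))]
handle top-ish [ 0.4684 -0.2375  0.1   ]
```

```bash
cat >> h.py <<'E'
from scipy.spatial.transform import Rotation as Rn
np.set_printoptions(precision=4,suppress=True)
def plan(st,X,yaw=None):
    "cm in tool axes to world TCP X; yaw = world angle(deg, mod 180) wanted of the jaw axis"
    R=Rn.from_rotvec(st["tcp_rot"]).as_matrix(); v=R.T@(np.array(X)-st["eef_pos"])*100
    y=np.degrees(np.arctan2(R[1,1],R[0,1])); tw=None
    if yaw is not None: tw=-((yaw-y+90)%180-90)   # tool x is down
    print("tool cm",v.round(2),"jaw yaw",round(y,1),"twist",tw,"eef",st["eef_pos"],"down",R[:,0],"gap",st["finger_gap"],"t",st["clock"],"q6",st["joint_positions"][5].round(2),"F",st["contact_force"].round(1))
E
python3 - <<'E'
from h import *
from plant import bot
d=pickle.load(open("d0.pkl","rb"))
st=bot.read_state(); print(Rn.from_rotvec(st["tcp_rot"]).as_matrix())
plan(st,[.46,-.25,.25])
print("nest scene",onz(d["scene"],178.3,222.7,.022))
E
```

```text
[[-0.0003  0.3558 -0.9346]
 [ 0.0009 -0.9346 -0.3558]
 [-1.     -0.0009 -0.    ]]
tool cm [ -0.2  -27.76 -34.1 ] jaw yaw -69.2 twist None eef [ 0.2401 -0.6307  0.2477] down [-0.0003  0.0009 -1.    ] gap 0.0853122947935562 t 0.15 q6 -0.04 F [-0.3  0.2 -0.2]
nest scene [ 0.6617 -0.1393  0.022 ]
```

Emit:
apply_moves(
  commands=[
    [0,-2.4,-2.9,0,1],
    [0,-2.4,-2.9,0,1],
    [0,-2.4,-2.9,0,1],
    [0,-2.4,-2.9,0,1],
    [0,-2.4,-2.9,0,1],
    [0,-2.4,-2.9,0,1],
    [0,-2.4,-2.9,0,1],
    [0,-2.4,-2.9,0,1],
  ],
)

```text
clock: 0.82
eef_pos: [0.3896, -0.3625, 0.2435]
tcp_rot: [2.028, 0.37, -2.033]
contact_force: [0.7, -0.3, -0.4]
finger_gap: 0.0854
```

Emit:
apply_moves(
  commands=[
    [0,-2.4,-2.9,0,1],
    [0,-2.4,-2.9,0,1],
    [0,-2.4,-2.9,0,1],
    [0,-1.5,-2,0,1],
    [0,0,0,0,1],
    [0,0,0,0,1],
  ],
)

```text
clock: 1.32
eef_pos: [0.4638, -0.2311, 0.2436]
tcp_rot: [2.026, 0.376, -2.029]
contact_force: [-0.8, -0.9, -0.1]
finger_gap: 0.0852
```

```bash
python3 - <<'E'
from h import *
from plant import bot
w=bot.capture("wrist"); pickle.dump(w,open("w1.pkl","wb"))
plan(bot.read_state(),[.4684,-.2375,.25]); cv2.imwrite("pics/w1.png",np.clip(w["frame"]*2.0,0,255).astype(np.uint8))
E
```

```text
tool cm [-0.64  0.73 -0.23] jaw yaw -69.4 twist None eef [ 0.4636 -0.2315  0.2436] down [-0.0025  0.0062 -1.    ] gap 0.08537589044025935 t 1.3667 q6 0.7 F [-0.2  0.6 -0.1]
```

View pics/w1.png

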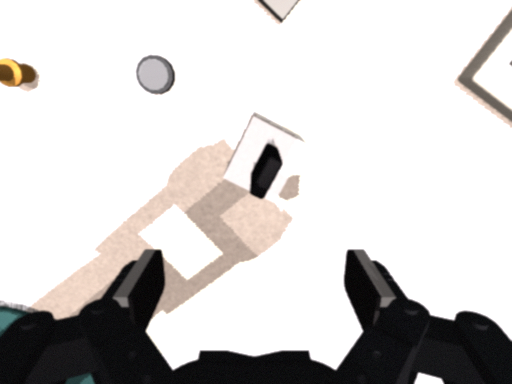

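The wrist view shows the black handle at (253–281,143–198), fingers below it, the loupe at (155,74) and the brass tool at upper left.

```bash
python3 - <<'E'
from h import *
w=pickle.load(open("w1.pkl","rb")); f=w["frame"]
m=(f.max(2)<30).astype(np.uint8); k,l,st,ce=cv2.connectedComponentsWithStats(m)
j=l[170,266]; print(st[j],ce[j])
sub=f[138:204:3,244:288:2].max(2); print("\n".join(" ".join("%3d"%x for x in r) for r in sub))
c=cv2.findContours((l==j).astype(np.uint8),cv2.RETR_EXTERNAL,cv2.CHAIN_APPROX_NONE)[0][0]
print(cv2.approxPolyDP(c,2.0,True)[:,0].tolist())
# pod outline via top corners
from plant import bot
print(-w["R"].T@w["t"], proj(w,bot.read_state()["eef_pos"]))
E
```

```text
[251 144  30  54 956] [264.931  170.7657]
130 132 133 132 132 132 132 132 133 133 131 132 129 129 123 129 134 134 134 133 132 132
133 134 135 134 132 132 131 131 132 133 132 125 108 109  95 117 132 133 133 132 132 132
131 133 132 133 133 132 132 131 132 133 124  67  29  47  70  96 128 134 133 132 133 132
133 133 133 133 133 132 132 132 134 128  72   6   3   4   6  21  69 121 132 133 132 131
133 131 132 132 133 133 133 133 131  91  17   5   4   6   6   6   6  76 128 133 132 132
132 133 133 132 132 132 133 132 108  32   4   4   5   6   5   4   5  33 112 132 133 133
133 133 133 133 132 133 133 118  48   6   2   4   5   6   6   6   4   7  76 129 133 135
132 132 133 133 132 133 125  62   7   3   4   6  11  17  17  14   7   9  32 113 137 150
133 134 134 133 129 110  72  11   3   3   3  11  17  22  20  21  20  18  17  91 146 152
133 133 133 133 126  74  13   2   3   5   8  16  19  21  22  19  21  20  25 111 150 151
133 133 132 131 111  33   4   4   5   7  14  19  21  20  22  19  19  17  85 146 152 152
132 132 131 123  56   4   6   3   6  15  18  19  19  19  19  18  17  80 143 151 152 152
13
[... 308 characters left out ...]
8  18  24 102 142 134 132 134 134 127 102
134 133 129  74   7   6   7   9  15  18  18  17  15  80 132 136 133 132 133 127 105  97
104 117 123  59   5   6   8   6   6   6   7  14  70 126 133 134 133 132 129 108 100 100
101 101 100  46   6   8   8   8   5   6   8  61 132 137 133 133 132 129 109  96  99 100
 99 113 118 111  85  44  12   6   7   7  39 122 141 140 134 138 146 128  99  98  97  98
118 120 121 120 121 120 115  93  60  70 112 137 141 141 146 151 152 150 139 124 103  95
119 121 120 121 121 121 123 123 123 123 119 121 123 128 140 147 151 151 152 152 151 148
[[268, 144], [252, 173], [251, 192], [260, 197], [263, 196], [280, 165], [276, 149]]
[ 0.5391 -0.203   0.3701] [255.7874 267.8264]
```

```bash
python3 - <<'E'
from h import *
from plant import bot
w=pickle.load(open("w1.pkl","rb")); f=w["frame"].astype(np.float32)
g=cv2.GaussianBlur(f.max(2),(3,3),0)
m=((g>12)&(g<60)).astype(np.uint8); m[:140]=0;m[205:]=0;m[:,:244]=0;m[:,290:]=0
m=cv2.morphologyEx(m,cv2.MORPH_OPEN,np.ones((4,4),np.uint8))
p=np.argwhere(m)[:,::-1]
P=np.array([onz(w,u,v,.12)[:2] for u,v in p])*1000
r=cv2.minAreaRect(P.astype(np.float32)); print(r, P.mean(0))
b=cv2.boxPoints(r); print(b)
e=b[1]-b[0]; e2=b[2]-b[1]; L=e if np.hypot(*e)>np.hypot(*e2) else e2
print("scraper x axis yaw",np.degrees(np.arctan2(L[1],L[0])))
E
```

```text
((477.14825439453125, -238.28005981445312), (11.577581405639648, 27.163494110107422), 84.0038833618164) [ 477.3393 -238.426 ]
[[ 463.0361 -242.6184]
 [ 490.051  -245.4559]
 [ 491.2604 -233.9417]
 [ 464.2455 -231.1042]]
scraper x axis yaw -5.9961076
```

Emit:
apply_moves(
  commands=[
    [2,0,0,6.6,1],
    [2,0,0,6.6,1],
    [2,0,0,6.6,1],
    [1,0,0,6.6,1],
    [0,0,0,0,0.5],
  ],
)

```text
clock: 1.78
eef_pos: [0.4614, -0.2358, 0.1716]
tcp_rot: [-2.153, 0.131, 2.156]
contact_force: [0.4, -0.1, 0.3]
finger_gap: 0.0756
```

```bash
cat >> h.py <<'E'
def handle(w,z,box=None):
    g=cv2.GaussianBlur(w["frame"].astype(np.float32).max(2),(3,3),0); m=(g<60).astype(np.uint8)
    return g,m
E
python3 - <<'E'
from h import *
from plant import bot
w=bot.capture("wrist"); pickle.dump(w,open("w2.pkl","wb"))
plan(bot.read_state(),[.477,-.238,.091],84)
e=proj(w,[.477,-.238,.12]); print(e)
x,y=(e-[55,60]).astype(int); y=max(y,0)
cv2.imwrite("pics/w2.png",crop(w,x,y,110,120,5,5)); print(x,y)
E
```

```text
tool cm [ 8.15  0.06 -1.57] jaw yaw -96.8 twist -0.801952136216812 eef [ 0.4616 -0.2359  0.1725] down [-0.001   0.0041 -1.    ] gap 0.06842012262020948 t 1.8333 q6 1.17 F [-0.4  0.7 -0.7]
[254.8827 196.8466]
199 136
```

View pics/w2.png

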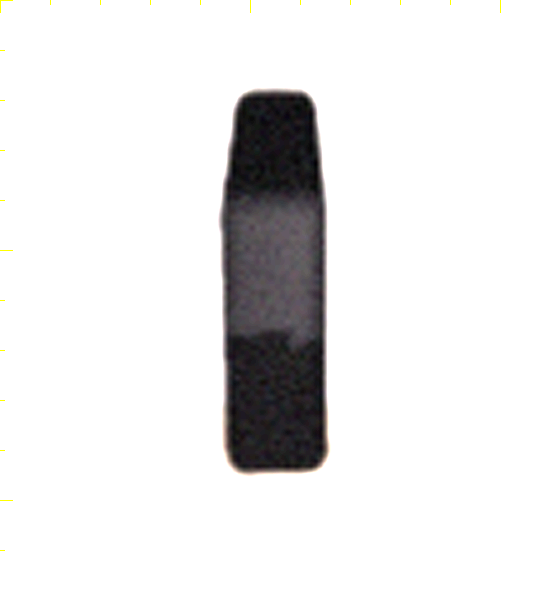

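The wrist crop shows the handle upright and aligned with the jaws. Its top face spans rows 175–230.4 and columns 244–264.4, with the lower part in shadow. Next I'll triangulate its height.

```bash
python3 - <<'E'
from h import *
w1=pickle.load(open("w1.pkl","rb"));w2=pickle.load(open("w2.pkl","rb"));d=pickle.load(open("d0.pkl","rb"))
print(tri(w1,(257,195),w2,(254.4,229.5)))
print(tri(w1,(278,157),w2,(254.4,175)))
for z in(.09,.1,.11,.12):
    print(z,onz(w2,254.2,175,z),onz(w2,254.2,230.4,z),"width",np.linalg.norm(onz(w2,244,220,z)-onz(w2,264.4,220,z)))
g=d["scene"]["frame"].max(2); m=(g<20).astype(np.uint8);k,l,s,c=cv2.connectedComponentsWithStats(m);j=l[138,196]
ct=cv2.findContours((l==j).astype(np.uint8),0,2)[0][0];print(cv2.approxPolyDP(ct,1.2,True)[:,0].tolist())
for z in(.058,.1,.12): print(z,proj(d["scene"],[.477,-.238,z]),proj(d["top"],[.477,-.238,z]))
print(-w2["R"].T@w2["t"])
E
```

```text
[ 0.4569 -0.235   0.1223]
[ 0.493  -0.2392  0.1253]
0.09 [ 0.4821 -0.2381  0.09  ] [ 0.4404 -0.2328  0.09  ] width 0.014714043437476069
0.1 [ 0.4849 -0.2385  0.1   ] [ 0.4452 -0.2335  0.1   ] width 0.014006387491882617
0.11 [ 0.4878 -0.2389  0.11  ] [ 0.4501 -0.2341  0.11  ] width 0.013298731546289215
0.12 [ 0.4906 -0.2393  0.12  ] [ 0.4549 -0.2348  0.12  ] width 0.01259107560069579
[[199, 124], [189, 130], [191, 149], [193, 151], [204, 144], [202, 128]]
0.058 [196.3166 147.7489] [351.0605 223.3861]
0.1 [194.3048 134.3535] [356.1224 221.3023]
0.12 [193.3092 127.7236] [358.7045 220.2394]
[ 0.5412 -0.2464  0.2979]
```

Emit:
apply_moves(
  commands=[
    [0,0,-1.1,0,0.5],
    [2,0,0,0,0.5],
    [2,0,0,0,0.5],
    [2,0,0,0,0.5],
    [2,0,0,0,0.5],
    [0,0,0,0,0.5],
  ],
)

```text
clock: 2.33
eef_pos: [0.4773, -0.2424, 0.0971]
tcp_rot: [-2.18, 0.107, 2.163]
contact_force: [0.0, 0.3, -1.2]
finger_gap: 0.0429
```

```bash
python3 - <<'E'
from h import *
from plant import bot
plan(bot.read_state(),[.4728,-.237,.091],83)
E
```

```text
tool cm [ 0.61 -0.5   0.5 ] jaw yaw -95.6 twist 1.3838305139462364 eef [ 0.4773 -0.2424  0.0971] down [ 0.008  -0.0012 -1.    ] gap 0.04288426815533375 t 2.3333 q6 1.15 F [ 0.   0.3 -1.2]
```

Emit:
apply_moves(
  commands=[
    [0.6,-0.5,0.5,1.4,0.5],
    [0,0,0,0,0.3],
    [0,0,0,0,0.1],
    [0,0,0,0,0],
    [0,0,0,0,0],
    [0,0,0,0,0],
  ],
  newtons=25,
)

```text
clock: 2.83
eef_pos: [0.476, -0.239, 0.0975]
tcp_rot: [-2.178, 0.123, 2.151]
contact_force: [-0.6, 2.4, -3.7]
finger_gap: 0.0137
```

```bash
python3 - <<'E'
from h import *
from plant import bot
plan(bot.read_state(),[.4728,-.237,.091],83)
E
```

```text
tool cm [ 0.65 -0.17  0.35] jaw yaw -96.4 twist 0.5895912992936587 eef [ 0.476  -0.239   0.0975] down [ 0.0121 -0.0022 -0.9999] gap 0.013714156142097705 t 2.8333 q6 1.17 F [-0.6  2.4 -3.7]
```

Emit:
apply_moves(
  commands=[
    [-1.3,0,0,0,0],
    [-1.3,0,0,0,0],
    [-1,0,0,0,0],
    [0,0,0,0,0],
  ],
)

```text
clock: 3.17
eef_pos: [0.4761, -0.2393, 0.1389]
tcp_rot: [-2.18, 0.122, 2.151]
contact_force: [-0.5, 4.3, -0.6]
finger_gap: 0.0134
```

```bash
python3 - <<'E'
from h import *
from plant import bot
plan(bot.read_state(),[.476,-.239,.1345],83)
E
```

```text
tool cm [ 0.44 -0.03  0.01] jaw yaw -96.3 twist 0.6523249296625409 eef [ 0.4761 -0.2393  0.1389] down [ 0.0134 -0.0028 -0.9999] gap 0.013372727595640484 t 3.1667 q6 1.17 F [-0.5  4.3 -0.6]
```

Emit:
apply_moves(
  commands=[
    [0.5,-0.15,0,0,0],
    [0,0,0.7,0,0],
    [0,0,0.7,0,0],
    [0,0,0.7,0,0],
    [0,0,0,0,0],
  ],
)

```text
clock: 3.58
eef_pos: [0.4554, -0.2359, 0.1356]
tcp_rot: [-2.189, 0.125, 2.145]
contact_force: [1.2, 0.6, 1.4]
finger_gap: 0.0136
```

```bash
python3 - <<'E'
from h import *
from plant import bot
plan(bot.read_state(),[.429,-.233,.1345],83)
w=bot.capture("scene"); pickle.dump(w,open("s1.pkl","wb"))
cv2.imwrite("pics/s1.png",crop(w,140,70,120,120,5,2.2))
E
```

```text
tool cm [ 0.06 -0.    2.66] jaw yaw -96.3 twist 0.6847837887274295 eef [ 0.4554 -0.2359  0.1356] down [ 0.0203 -0.0065 -0.9998] gap 0.013630524620590839 t 3.5833 q6 1.15 F [1.2 0.6 1.4]
```

View pics/s1.png

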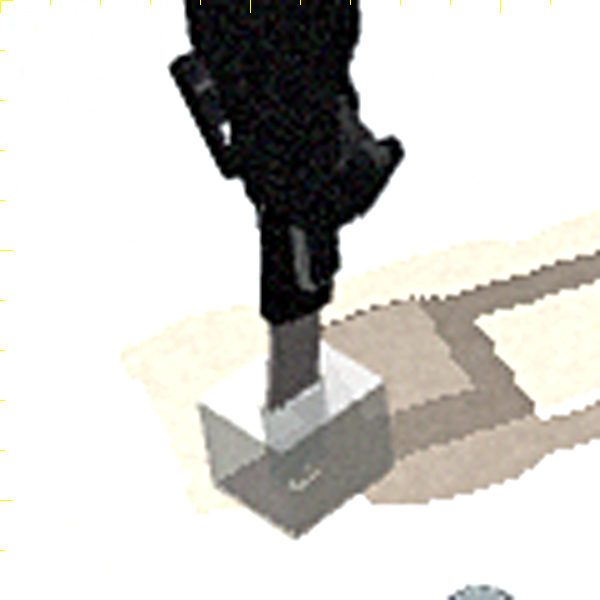

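The scene crop shows the blade tip still in the pod slot while the handle moved about 2 cm, with low force. So it is pivoting, and I'll continue.

Emit:
apply_moves(
  commands=[
    [0,0,0.7,0,0],
    [0,0,0.7,0,0],
    [0,0,0.7,0,0],
    [0,0,0.6,0,0],
    [0,0,0,0,0],
  ],
)

```text
clock: 4.05
eef_pos: [0.427, -0.2329, 0.1341]
tcp_rot: [-2.19, 0.126, 2.144]
contact_force: [0.8, 0.8, 2.3]
finger_gap: 0.014
```

```bash
python3 - <<'E'
from h import *
from plant import bot
plan(bot.read_state(),[.429,-.233,.1345],83)
w=bot.capture("scene"); pickle.dump(w,open("s2.pkl","wb"))
cv2.imwrite("pics/s2.png",crop(w,140,70,120,120,5,2.2))
E
```

```text
tool cm [-0.04 -0.01 -0.2 ] jaw yaw -96.3 twist 0.6622247196467015 eef [ 0.427  -0.2329  0.1341] down [ 0.0207 -0.0065 -0.9998] gap 0.014049440604751945 t 4.05 q6 1.13 F [0.8 0.8 2.3]
```

View pics/s2.png

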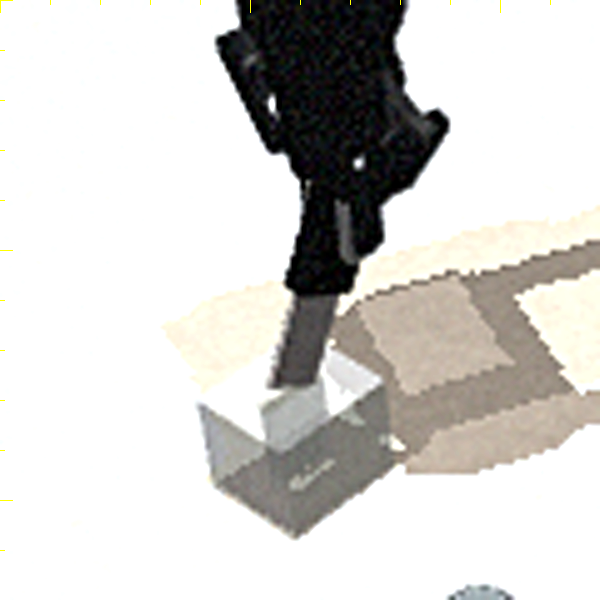

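```bash
cat >> h.py <<'E'
def onplane(c,u,v,P,n):
    o,d=ray(c,u,v); return o+d*(np.dot(n,np.array(P)-o)/np.dot(n,d))
def tilt(c,p,q,P,yaw):
    a=np.radians(yaw); n=np.array([np.cos(a),np.sin(a),0]); A,B=onplane(c,*p,P,n),onplane(c,*q,P,n)
    e=np.array([-n[1],n[0],0]); return A,B,np.degrees(np.arctan2((A-B)@e,(A-B)[2]))
E
python3 - <<'E'
from h import *
w=pickle.load(open("s2.pkl","rb"))
for a,b in (((295,297),(272,387)),((340,298),(319,378))):
    p,q=[(140+x/5,70+y/5) for x,y in(a,b)]; print(tilt(w,p,q,[.427,-.2329,.1],83.7))
f=w["frame"].max(2); print("\n".join(" ".join("%3d"%x for x in r) for r in f[126:152:2,190:212]))
E
```

```text
(array([ 0.4606, -0.2366,  0.1045]), array([ 0.4822, -0.239 ,  0.0624]), np.float64(27.38313946457158))
(array([ 0.4331, -0.2336,  0.0868]), array([ 0.4527, -0.2357,  0.0485]), np.float64(27.271740258718875))
125 123 120 118 119 122  97   0   1  10   8   8   0   1   5   7   7   2  11   3  20 135
117 118 120 121 118 119 125 134  69   0   1   2   2   6   1   1   8   4  31  32 103 128
118 117 119 121 119 118 121 126  73  27  42  39  40  39  36  37  33  66 132 125 123  60
121 119 117 117 119 119 123  77  56  35  38  32  35  36  39  29  39 112 129  62  69  68
120 121 120 119 120 122  93  70  30  35  35  36  35  39  34  33  48  72  71  72  70  73
118 119 120 116 120 122  82  46  31  34  39  37  38  37  37  39  76  73  66  72  69  73
118 118 117 120 122 109  80  22  31  36  38  38  37  36  35  91 134  68  73  74  73  72
118 118 118 121 124  81  36  32  37  33  39  33  35  34  44 115 110  98  80  69  72  69
118 119 120 124 111  75  28  34  37  36  36  35  35  36  98 110 105 106 106 108 111  80
119 118 121 124  82  30  35  38  38  37  39  36  34  59 128 105 101 104 104 106 103 106
119 122 122  91  58  29  34  38  35  30  34  35  39  71  87 129 124 103 100 103 103 104
118 119 122 126 127 123  98  77  75  79  84  87  84  84  84 116 121 121 103 125 106 106
119 115 113  91  67  72  74  82  85  82  83  83  87  83  85 104 125 122 123 122  97  49
```

Emit:
apply_moves(
  commands=[
    [0,0,0.5,0,0],
    [0,0,0,0,0],
  ],
)

```text
clock: 4.27
eef_pos: [0.4223, -0.2325, 0.1343]
tcp_rot: [-2.19, 0.126, 2.144]
contact_force: [1.0, 0.6, 0.4]
finger_gap: 0.0135
```

Emit:
apply_moves(
  commands=[
    [0,0,0,0,0],
    [-1,0,0,0,0],
    [-2,0,0,0,0],
    [-2,0,0,0,0],
    [-2,0,0,-6.5,0],
    [-2,0,0,-6.5,0],
    [-1,0,0,0,0],
    [0,0,0,0,0],
  ],
  newtons=60,
)

```text
clock: 4.93
eef_pos: [0.4188, -0.2313, 0.2393]
tcp_rot: [2.169, 0.126, -2.145]
contact_force: [0.7, -0.0, -1.0]
finger_gap: 0.0137
```

```bash
python3 - <<'E'
from h import *
from plant import bot
plan(bot.read_state(),[.54,.235,.24],97)
w=bot.capture("scene"); pickle.dump(w,open("s3.pkl","wb"))
f=w["frame"].max(2).astype(np.uint8)
print(proj(w,bot.read_state()["eef_pos"]))
cv2.imwrite("pics/s3.png",crop(w,150,30,120,120,5,2.2))
E
```

```text
tool cm [ -0.1  -44.82 -17.67] jaw yaw -83.1 twist -0.062440712743068616 eef [ 0.4188 -0.2313  0.2393] down [ 0.0116 -0.0038 -0.9999] gap 0.01374388702349742 t 4.9333 q6 0.89 F [ 0.7 -0.  -1. ]
[206.3479  73.2403]
```

View pics/s3.png

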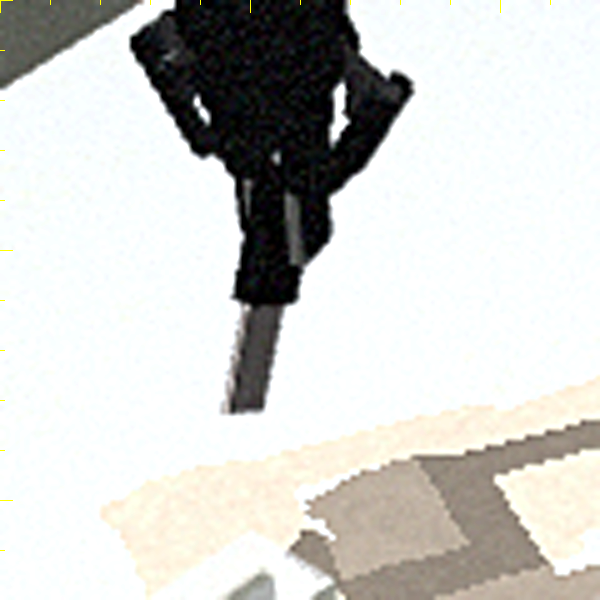

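The scene crop shows the scraper held leaning. The blade corners are near crop (248,305), (283,307), (230,410) and (264,410), and I'll measure the tilt from these.

```bash
python3 - <<'E'
from h import *
from plant import bot
w=pickle.load(open("s3.pkl","rb")); T=bot.read_state()["eef_pos"]
c=[(150+x/5-.4,30+y/5-.4) for x,y in((248,305),(283,307),(230,410),(264,410))]
L=tilt(w,c[0],c[2],T,96.9);R=tilt(w,c[1],c[3],T,96.9);print(L,R)
P=[L[0],R[0],L[1],R[1]]; 
sh=(P[0]+P[1])/2; tip=(P[2]+P[3])/2; print("sh-T",sh-T,"tip-T",tip-T,"len",np.linalg.norm(sh-tip),"w",np.linalg.norm(P[2]-P[3]))
e=P[0]-P[1]; print("edge tilt",np.degrees(np.arctan2(e[2],np.hypot(e[0],e[1]))))
a=np.array([-np.sin(.5585),0,np.cos(.5585)]); print("expected sh", -.0415*a+[0,0,.002], "tip",-.0915*a+[0,0,.002])
f=w["frame"].max(2); print("\n".join(" ".join("%3d"%x for x in r) for r in f[86:116,192:212]))
E
```

```text
(array([ 0.4526, -0.2271,  0.2134]), array([ 0.4757, -0.2243,  0.1715]), np.float64(29.067663224631495)) (array([ 0.4269, -0.2302,  0.1964]), array([ 0.4508, -0.2273,  0.1546]), np.float64(29.953931519803366))
sh-T [ 0.0211  0.0026 -0.0334] tip-T [ 0.0446  0.0054 -0.0752] len 0.04808084345299318 w 0.030220427248002262
edge tilt 33.36282485592954
expected sh [ 0.022   0.     -0.0332] tip [ 0.0485  0.     -0.0756]
119 120 120 128 133   0   3  11  20  15   7   2   9  13   5  10   0  10 106 126
119 119 121 124 100   0   6   8  10   8   1   6   1   5   9   4   1  32 137 124
118 117 122 126  96   0   8   2   7   5   1   5   1   8   3   0   4  43 135 122
118 120 120 122  60  14   0   3   5   0   3   1   4   0   7   0   0  44 129 123
120 119 120 123 130 101  34  22   0   0   2   1   5   5   4  22  36 101 128 118
117 118 117 118 122 132  82  99  23  13  30  31  24  25  45 112 135 127 123 122
117 116 120 118 123 126  84  58  31  33  35  34  34  31  63 134 125 120 119 121
120 121 119 120 124 124  76  40  28  37  31  35  31  31  86 128 119 122 117 120
120 121 118 120 123  99  76  31  29  32  34 
[... 1015 characters left out ...]
  25  32  32  33  34  30  59 133 121 121 122 120 120 121 120
122 124 124  80  57  29  36  40  31  35  31  85 129 122 119 119 119 122 120 121
120 121 127  88  38  32  33  35  29  29  33 111 127 122 120 120 120 119 119 121
120 123 100  84  23  34  32  28  30  29  30 111 124 119 121 119 119 118 119 119
120 124  90  90  17  30  34  28  29  29  41 133 122 117 120 121 121 119 120 122
121 120  89  87  39  62  59  86  84  79 103 125 122 120 122 120 117 120 120 121
122 122 123 126 129 133 129 130 127 125 121 122 121 120 122 120 117 117 116 120
120 120 121 124 123 120 123 121 122 120 120 122 121 121 118 121 119 120 121 120
121 122 121 119 120 121 120 118 119 120 119 121 120 118 117 116 119 121 121 118
```

Emit:
apply_moves(
  commands=[
    [0,-1.5,-0.6,0,0],
    [0,-3,-1.2,0,0],
    [0,-3,-1.2,0,0],
    [0,-3,-1.2,0,0],
    [0,-3,-1.2,0,0],
    [0,-3,-1.2,0,0],
    [0,-3,-1.2,0,0],
    [0,-3,-1.2,0,0],
  ],
)

```text
clock: 5.65
eef_pos: [0.4826, 0.0074, 0.2272]
tcp_rot: [2.176, 0.088, -2.18]
contact_force: [1.1, 0.5, -1.5]
finger_gap: 0.013
```

Emit:
apply_moves(
  commands=[
    [0,-3,-1.2,0,0],
    [0,-3,-1.2,0,0],
    [0,-3,-1.2,0,0],
    [0,-3,-1.2,0,0],
    [0,-3,-1.2,0,0],
    [0,-3,-1.2,0,0],
    [0,-3,-1.2,0,0],
    [0,-1.5,-0.6,0,0],
  ],
)

```text
clock: 6.32
eef_pos: [0.5544, 0.2533, 0.2121]
tcp_rot: [2.17, 0.055, -2.209]
contact_force: [-0.0, 0.4, -1.0]
finger_gap: 0.0136
```

```bash
python3 - <<'E'
from h import *
from plant import bot
plan(bot.read_state(),[.54,.235,.24],97)
w=bot.capture("wrist"); s=bot.capture("scene"); pickle.dump((w,s),open("ws4.pkl","wb"))
cv2.imwrite("pics/w4.png",np.vstack([np.clip(w["frame"][0:300]*2.,0,255).astype(np.uint8),np.hstack([crop(s,290,170,85,95,3),crop(s,320,240,85,95,3)])]))
print(proj(w,[.6153,.2457,.074]))
E
```

```text
tool cm [-2.75  1.76  1.59] jaw yaw -86.7 twist -3.743407662683353 eef [0.5544 0.2533 0.2121] down [-0.0172 -0.0068 -0.9998] gap 0.013616271241709289 t 6.3167 q6 1.9 F [-0.   0.4 -1. ]Traceback (most recent call last):
  File "<stdin>", line 5, in <module>
    return _nx.concatenate(arrs, 0, dtype=dtype, casting=casting)
           ~~~~~~~~~~~~~~~^^^^^^^^^^^^^^^^^^^^^^^^^^^^^^^^^^^^^^^
ValueError: all the input array dimensions except for the concatenation axis must match exactly, but along dimension 1, the array at index 0 has size 512 and the array at index 1 has size 510
```

```bash
python3 - <<'E'
from h import *
w,s=pickle.load(open("ws4.pkl","rb"))
print(proj(w,[.6153,.2457,.074]),proj(s,[.6153,.2457,.074]))
a=np.clip(w["frame"][0:300,100:460]*2.,0,255).astype(np.uint8)
b=crop(s,305,205,90,110,4,2.2)
cv2.imwrite("pics/w4.png",np.hstack([cv2.copyMakeBorder(a,0,140,0,0,cv2.BORDER_CONSTANT),b]))
E
```

```text
[267.015  106.6681] [346.7677 277.8463]
```

View pics/w4.png

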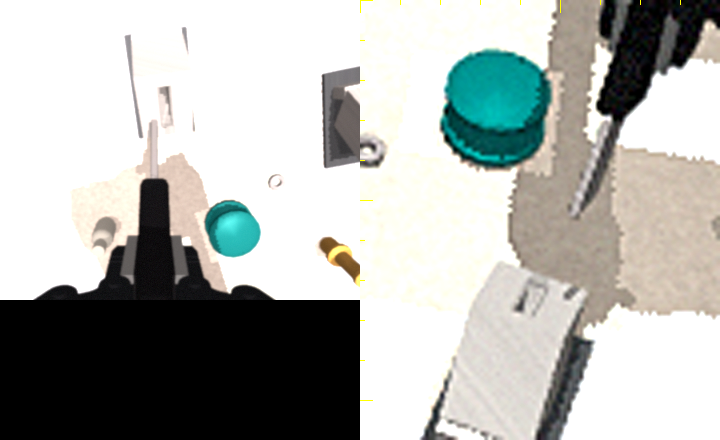

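The wrist view shows the rack's slot at columns ~262–270, rows ~85–125. The blade, edge-on, ends at about (253,122), just before the block.

```bash
python3 - <<'E'
from h import *
w,s=pickle.load(open("ws4.pkl","rb"))
f=w["frame"].max(2); print("cols 244..278"); 
for r in range(76,142,2): print(r," ".join("%3d"%x for x in f[r,244:280]))
E
```

```text
cols 244..278
76 141 141 144 146 149 150 151 152 152 152 152 151 151 152 154 155 154 152 151 151 153 155 157 159 158 155 153 151 151 151 151 152 151 151 152 154
78 149 149 149 150 152 154 155 154 154 154 153 153 152 153 153 154 154 153 151 151 153 155 156 159 158 155 153 151 151 150 152 151 151 151 151 153
80 148 149 150 150 152 153 154 155 155 154 154 153 151 152 153 153 154 153 151 151 153 154 156 158 158 156 154 151 151 151 151 152 152 151 152 153
82 148 148 149 150 152 153 154 155 154 154 154 152 151 151 153 154 153 153 152 151 152 154 156 158 158 156 154 152 151 151 151 152 151 150 151 153
84 149 149 148 151 151 153 153 155 155 154 154 153 152 151 152 153 154 153 152 151 151 151 153 154 154 151 149 149 150 151 151 152 151 150 151 153
86 149 149 149 150 152 153 154 154 154 154 154 152 148 143 140 137 134 130 123 115 107 100  95  94  98 110 123 138 148 151 151 152 151 150 150 153
88 150 149 149 150 150 151 153 155 155 154 154 151 141 128 117 102  90  84  82  82  80  72  63  61  80 104 120 134 145 150 152 152 151 149 151 153
90 150 149 149 150 150 152 153 154 154 154 154 152 142 13
[... 3085 characters left out ...]
 111 111 109 105 108 131 148 151 149 149 146 140 134 132 132 132 133 135 137 138 135 136 142 149 150 149 147
134 147 151 146 127 107  98  91  94 106 111 112 111 106 110 132 149 152 150 149 148 143 138 138 139 141 143 147 152 154 155 157 162 166 168 168 166
136 143 150 146 126 107  99  92  95 106 111 111 110 106 107 129 154 166 169 170 169 170 170 171 172 173 174 174 175 175 175 175 176 175 176 176 176
138 162 163 144 119 109 105  97  97 106 111 110 111 108 119 150 170 176 176 176 176 176 176 175 176 176 176 176 176 176 176 176 176 176 176 176 176
140 176 170 145 117 109 107  99  98 107 111 111 109 109 121 151 172 176 176 176 176 176 176 176 176 176 176 176 176 176 176 176 176 176 175 176 176
```

```bash
python3 - <<'E'
from h import *
from plant import bot
w,s=pickle.load(open("ws4.pkl","rb")); st=bot.read_state(); T=st["eef_pos"]
A=onz(w,264,86.5,.074+.0095);B=onz(w,267,125,.074-.0095)
print("ends",A,B,"len",np.linalg.norm(A-B),"yaw",np.degrees(np.arctan2(*(A-B)[1::-1])),"mid",(A+B)/2)
# block face edges for yaw
print("mouth scene",onz(s,347.3,279.3,.074))
print("blade +x corner",onz(w,253.6,119.5,.2121-.0667)-T)
plan(st,(A+B)/2+np.array([-.0215,-.0026,.0333]),97)
g=cv2.Canny(w["frame"],30,80); ls=cv2.HoughLinesP(g[:140,210:320],1,np.pi/360,18,minLineLength=22,maxLineGap=4)
for l in ls[:,0]:
  if abs(l[3]-l[1])>18: print(l+[210,0,210,0])
E
```

```text
ends [0.6309 0.2495 0.0835] [0.5993 0.2442 0.0645] len 0.0372995450356085 yaw 9.665891036340147 mid [0.6151 0.2469 0.074 ]
mouth scene [0.6176 0.248  0.074 ]
blade +x corner [ 0.0591  0.0041 -0.0662]
tool cm [10.36  1.   -4.09] jaw yaw -86.7 twist -3.668164208521773 eef [0.5541 0.2527 0.2116] down [-0.0183 -0.0073 -0.9998] gap 0.01321476033938736 t 6.4167 q6 1.9 F [-0.  -0.4 -0.5]
[224  41 237 128]
[286  27 289  60]
[235  89 238 111]
[292  90 292  68]
[269  96 273 123]
[257  94 260 126]
[238 107 242 135]
[224  37 228  65]
```

Emit:
apply_moves(
  commands=[
    [0,1.4,-0.6,-5.2,0],
    [1.5,0,0,0,0],
    [1.5,0,0,0,0],
    [0,0,0,0,0],
  ],
)

```text
clock: 6.75
eef_pos: [0.5588, 0.2376, 0.1747]
tcp_rot: [2.118, 0.143, -2.17]
contact_force: [-0.9, 0.1, -0.9]
finger_gap: 0.0136
```

```bash
python3 - <<'E'
from h import *
from plant import bot
plan(bot.read_state(),[.5597,.2383,.1624],98.5)
E
```

```text
tool cm [ 1.23 -0.06 -0.13] jaw yaw -81.9 twist -0.39883654254265366 eef [0.5588 0.2376 0.1747] down [-0.0235 -0.0098 -0.9997] gap 0.013599750412889347 t 6.75 q6 1.79 F [-0.9  0.1 -0.9]
```

Emit:
apply_moves(
  commands=[
    [1.7,0,-1,-0.4,0],
    [0,0,0,0,0],
  ],
)

```text
clock: 6.92
eef_pos: [0.5671, 0.238, 0.1547]
tcp_rot: [2.115, 0.143, -2.172]
contact_force: [1.1, -0.2, -2.6]
finger_gap: 0.0133
```

```bash
python3 - <<'E'
from h import *
from plant import bot
plan(bot.read_state(),[.5705,.2405,.155],98.5)
w=bot.capture("wrist"); s=bot.capture("scene"); pickle.dump((w,s),open("ws5.pkl","wb"))
m=proj(w,[.6151,.2469,.074]);print(m,proj(s,[.6151,.2469,.074]))
x,y=(m-[35,35]).astype(int);y=max(y,0);print(x,y)
cv2.imwrite("pics/w5.png",np.hstack([crop(w,x,y,70,90,5,1.6),crop(s,310,235,80,90,5,2.2)]))
E
```

```text
tool cm [-0.05 -0.19 -0.37] jaw yaw -81.8 twist -0.3476071433464085 eef [0.5671 0.238  0.1547] down [-0.0261 -0.0108 -0.9996] gap 0.013330620386768499 t 6.9167 q6 1.79 F [ 1.1 -0.2 -2.6]
[250.6229 131.5278] [347.395  278.0786]
215 96
```

View pics/w5.png

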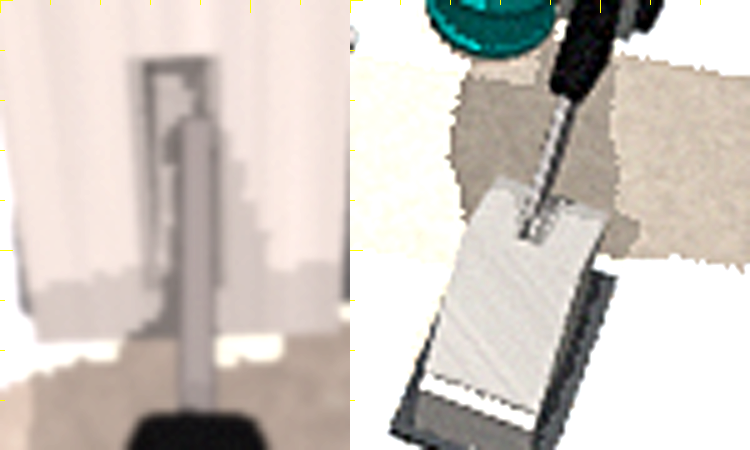

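The wrist crop shows the blade parallel to the slot, with its tip just above the slot and about 2 mm to −y. That matches the computed correction (tool y −0.2, z −0.4). Next I'll correct it and enter with a light grip.

Emit:
apply_moves(
  commands=[
    [0,-0.25,-0.45,0,0],
    [0,0,0,0,0],
  ],
  newtons=30,
)

```text
clock: 7.18
eef_pos: [0.5716, 0.2419, 0.1605]
tcp_rot: [2.122, 0.144, -2.168]
contact_force: [-0.3, 0.5, -0.6]
finger_gap: 0.0135
```

```bash
python3 - <<'E'
from h import *
from plant import bot
plan(bot.read_state(),[.5705,.2405,.155],98.5)
E
```

```text
tool cm [0.55 0.12 0.12] jaw yaw -81.9 twist -0.4298129875986092 eef [0.5716 0.2419 0.1605] down [-0.021  -0.0086 -0.9997] gap 0.013518985747373946 t 7.1833 q6 1.79 F [-0.3  0.5 -0.6]
```

Emit:
apply_moves(
  commands=[
    [0.6,0.12,0.1,0,0],
    [0,0,0,0,0],
    [0,0,0,0,0],
  ],
)

```text
clock: 7.43
eef_pos: [0.5709, 0.2409, 0.1562]
tcp_rot: [2.126, 0.144, -2.166]
contact_force: [0.7, 0.0, -0.6]
finger_gap: 0.0133
```

```bash
python3 - <<'E'
from h import *
from plant import bot
plan(bot.read_state(),[.5705,.2405,.155],98.5)
w=bot.capture("wrist"); pickle.dump(w,open("w6.pkl","wb"))
m=proj(w,[.6151,.2469,.074]).astype(int);print(m)
f=w["frame"].max(2)
for r in range(m[1]-25,m[1]+24,3): print(r," ".join("%3d"%x for x in f[r,m[0]-16:m[0]+16]))
E
```

```text
tool cm [0.12 0.03 0.05] jaw yaw -82.0 twist -0.46809026394157627 eef [0.5709 0.2409 0.1562] down [-0.0183 -0.0076 -0.9998] gap 0.013325339319375774 t 7.4333 q6 1.79 F [ 0.7  0.  -0.6]
[254 138]
113 157 157 156 156 156 154 153 151 153 154 156 155 154 152 152 151 152 154 155 157 157 157 155 153 152 152 152 152 152 154 153 152
116 157 156 155 157 155 149 137 128 122 104  90  95 101 101  96  91  89  87  85  83  77  89 110 122 133 145 150 152 153 153 154 152
119 157 155 155 155 154 151 138 127 120 102  93 107 116 115 113 111 102  95  91  88  81  88 109 122 133 145 150 152 154 154 154 153
122 157 157 156 156 155 152 140 129 122 107  92  85  83  93 106 112 112 111 106  91  79  91 110 123 133 144 150 152 152 154 154 152
125 157 157 156 156 155 153 143 131 120 105  87  78  77  89 105 112 113 111 103  86  77  87 103 117 131 145 151 152 153 153 153 152
128 156 156 156 156 155 153 145 132 123 111  90  77  76  89 106 112 113 111 104  87  76  80  94 109 126 142 150 152 153 153 153 152
131 155 156 157 156 155 153 147 134 125 118  97  78  76  91 106 112 112 112 105  94  85  85  94 107 121 138 147 1
[... 638 characters left out ...]
 104 106 112 124 131 133 134 135 138 146
149 155 155 155 154 155 155 154 149 133 108  88  79  79  93 108 113 113 112 106  99 109 113 108 107 112 124 130 133 133 133 135 143
152 155 155 155 155 155 155 154 151 140 127 118 102  88  96 109 113 113 112 108 101 108 112 109 106 109 122 130 133 134 134 135 141
155 138 140 142 142 142 142 142 140 132 121 111  98  89  96 108 112 113 112 107 102 109 116 112 106 109 121 130 133 134 134 134 133
158 136 137 137 136 135 137 136 134 128 115  95  79  80  95 108 112 113 112 107 100 102 109 109 107 111 122 131 133 134 134 133 132
161 137 137 135 131 113 101 101 101 100  95  86  80  83  95 109 113 113 112 108 106 120 134 138 137 135 133 133 133 133 134 133 132
```

Blade and slot are now centred laterally to within 0.5 mm, so I'll enter.

Emit:
apply_moves(
  commands=[
    [0.45,0,-0.28,0,0],
    [0.45,0,-0.28,0,0],
    [0.45,0,-0.28,0,0],
    [0,0,0,0,0],
    [0,0,0,0,0],
  ],
)

```text
clock: 7.9
eef_pos: [0.5765, 0.2426, 0.153]
tcp_rot: [2.122, 0.146, -2.17]
contact_force: [-0.5, -0.1, 1.8]
finger_gap: 0.0133
```

```bash
cat > q.py <<'E'
from h import *
from plant import bot
import sys
st=bot.read_state(); T=st["eef_pos"]; a=np.array([-.524,-.078,.848]); H=np.array([.5938,.2434,.1073])
k=(T-H)@a; print("remaining along slot mm",k*1000,"off-line mm",(T-H-k*a)*1000)
plan(st,H,98.5)
E
python3 q.py
```

```text
remaining along slot mm 47.858662663522516 off-line mm [7.76   2.9796 5.0825]
tool cm [ 4.53  0.15 -1.83] jaw yaw -81.9 twist -0.4317652105440857 eef [0.5765 0.2426 0.153 ] down [-0.0218 -0.0062 -0.9997] gap 0.013263442007064922 t 7.9 q6 1.79 F [-0.5 -0.1  1.8]
```

Emit:
apply_moves(
  commands=[
    [-0.3,0.1,0.45,0,0],
    [0,0,0,0,0],
    [0.5,0,0,0,0],
    [0.5,0,-0.1,0,0],
    [0.5,0,-0.2,0,0],
    [0,0,0,0,0],
  ],
)

```text
clock: 8.4
eef_pos: [0.575, 0.241, 0.1377]
tcp_rot: [2.122, 0.146, -2.17]
contact_force: [2.3, 0.6, 0.9]
finger_gap: 0.0132
```

```bash
python3 q.py
```

```text
remaining along slot mm 35.857211470150915 off-line mm [-0.0516  0.416   0.0164]
tool cm [ 3.    0.02 -1.97] jaw yaw -81.9 twist -0.44966023907051067 eef [0.575  0.241  0.1377] down [-0.022  -0.0065 -0.9997] gap 0.013199745374988702 t 8.4 q6 1.79 F [2.3 0.6 0.9]
```

It has entered: on the slot line with about 14 mm in and low force. I'll continue.

Emit:
apply_moves(
  commands=[
    [0.5,0,-0.33,0,0],
    [0.5,0,-0.33,0,0],
    [0.5,0,-0.33,0,0],
    [0.5,0,-0.33,0,0],
    [0,0,0,0,0],
  ],
)

```text
clock: 8.82
eef_pos: [0.5894, 0.243, 0.1143]
tcp_rot: [2.122, 0.146, -2.17]
contact_force: [3.0, 1.1, -0.6]
finger_gap: 0.0138
```

```bash
python3 q.py
```

```text
remaining along slot mm 8.30666265599805 off-line mm [-0.0742  0.2879 -0.0171]
tool cm [ 0.69  0.02 -0.46] jaw yaw -81.9 twist -0.4498795955573769 eef [0.5894 0.243  0.1143] down [-0.0221 -0.0064 -0.9997] gap 0.013817365742466902 t 8.8167 q6 1.78 F [ 3.   1.1 -0.6]
```

Very clean. Final press, slightly past the home position.

Emit:
apply_moves(
  commands=[
    [0.5,0,-0.3,0,0],
    [0.5,0,-0.3,0,0],
    [0.4,0,-0.25,0,0],
    [0,0,0,0,0],
  ],
)

```text
clock: 9.15
eef_pos: [0.5959, 0.244, 0.1043]
tcp_rot: [2.114, 0.145, -2.177]
contact_force: [0.6, -0.9, -0.9]
finger_gap: 0.0134
```

```bash
python3 q.py
```

```text
remaining along slot mm -3.6478583960209563 off-line mm [0.1393 0.3228 0.1147]
tool cm [-0.29  0.03  0.22] jaw yaw -81.9 twist -0.43260721089336585 eef [0.5959 0.244  0.1043] down [-0.0285 -0.0078 -0.9996] gap 0.013364021323538719 t 9.15 q6 1.78 F [ 0.6 -0.9 -0.9]
```

Emit:
apply_moves(
  commands=[
    [0.5,0,-0.3,0,0],
    [0.5,0,-0.3,0,0],
  ],
)

```text
clock: 9.32
eef_pos: [0.5979, 0.2445, 0.1023]
tcp_rot: [2.104, 0.144, -2.185]
contact_force: [-71.1, -21.1, 81.4]
finger_gap: 0.0134
```

```bash
python3 q.py
```

```text
remaining along slot mm -6.493922687865035 off-line mm [0.7006 0.5713 0.4837]
tool cm [-0.49  0.05  0.44] jaw yaw -81.9 twist -0.3959133522820366 eef [0.5979 0.2445 0.1023] down [-0.0374 -0.0096 -0.9993] gap 0.013405232079518133 t 9.3167 q6 1.78 F [-71.1 -21.1  81.4]
```

The force rose sharply, so the shoulder is seated on the rack. I'll back off and release.

Emit:
apply_moves(
  commands=[
    [-0.15,0,0.1,0,0],
    [0,0,0,0,0.2],
    [0,0,0,0,0.4],
    [0,0,0,0,0.5],
    [0,0,0,0,0.5],
    [-0.5,0,0,0,0.5],
  ],
)

```text
clock: 9.82
eef_pos: [0.5966, 0.244, 0.1089]
tcp_rot: [2.1, 0.143, -2.188]
contact_force: [-0.4, -0.4, 0.1]
finger_gap: 0.0428
```

Emit:
apply_moves(
  commands=[
    [-1.5,0,0,0,0.5],
    [-2.5,0,0,0,0.5],
    [-3,0,0,0,0.5],
    [-3,0,0,0,0.5],
    [-2,0,0,0,0.5],
    [0,0,0,0,0.5],
  ],
)

```text
clock: 10.32
eef_pos: [0.6012, 0.245, 0.2377]
tcp_rot: [2.097, 0.142, -2.19]
contact_force: [0.5, -0.0, 0.2]
finger_gap: 0.0426
```

```bash
python3 - <<'E'
from h import *
from plant import bot
st=bot.read_state(); plan(st,st["eef_pos"])
s=bot.capture("scene");t=bot.capture("top"); w=bot.capture("wrist"); pickle.dump((s,t,w),open("a7.pkl","wb"))
c=t; f=t["frame"].astype(int)
def blob(m,lo=10):
    k,l,s_,ce=cv2.connectedComponentsWithStats(m.astype(np.uint8)); return [(s_[j].tolist(),ce[j].round(1).tolist()) for j in range(1,k) if s_[j,4]>lo]
for n,c in(("top",t),("scene",s),("w",w)):
    f=c["frame"].astype(int); print(n,"brass",blob(f[...,2]-f[...,0]>45),"teal",blob((f[...,1]-f[...,2]>40)))
# expected scraper handle: corners in scene
m=np.array([.6151,.2469,.074]); ax=np.array([-.524,-.078,.848]); xx=np.array([.839,.125,.53]); 
for n,c in(("scene",s),("top",t)): 
    print(n,"exp handle centre",proj(c,m+.031*ax),"top",proj(c,m+.062*ax)); f=c["frame"].max(2); print(blob(f<22,40))
E
```

```text
tool cm [0. 0. 0.] jaw yaw -81.9 twist None eef [0.6012 0.245  0.2377] down [-0.0424 -0.0117 -0.999 ] gap 0.04255629913349015 t 10.3167 q6 1.78 F [ 0.5 -0.   0.2]
top brass [([233, 224, 11, 10, 75], [238.0, 228.7])] teal [([186, 209, 11, 15, 105], [191.2, 215.3])]
scene brass [([290, 182, 12, 28, 166], [295.6, 194.7])] teal [([326, 218, 21, 20, 259], [335.6, 227.7]), ([325, 234, 13, 11, 27], [330.3, 240.4])]
w brass [([389, 273, 22, 17, 246], [399.8, 280.7]), ([415, 300, 11, 10, 62], [420.5, 304.2])] teal [([294, 228, 30, 13, 127], [309.1, 231.7]), ([314, 239, 15, 13, 93], [320.2, 244.4]), ([293, 244, 3, 12, 24], [294.4, 249.0]), ([286, 259, 4, 10, 18], [287.8, 263.6])]
scene exp handle centre [352.0181 263.2334] top [356.7368 248.0811]
[([325, 0, 159, 155, 3995], [396.8, 99.1]), ([369, 0, 19, 9, 42], [377.6, 4.2]), ([420, 0, 13, 13, 48], [426.4, 5.2]), ([459, 0, 38, 51, 1165], [473.9, 20.8]), ([378, 3, 14, 14, 46], [383.7, 10.5]), ([368, 14, 16, 13, 46], [376.0, 19.7]), ([323, 42, 10, 54, 190], [326.2, 68.2]), ([41, 135, 22, 14, 138], [51.2, 141.7]), ([325, 147, 87, 83, 3304], [367.8, 184.7]), ([474, 232, 38, 112, 960], [495.1, 287.5]), ([344, 246, 17, 37, 307], [352.0, 264.2]), ([0, 269, 60, 77, 1446], [29.4, 309.2])]
top exp handle centre [149.8501 164.1363] top [147.5606 167.9901]
[([115, 27, 22, 56, 401], [127.2, 54.3]), ([10, 39, 108, 120, 3654], [62.4, 113.8]), ([123, 69, 42, 119, 842], [145.4, 130.2]), ([85, 128, 36, 13, 131], [99.4, 134.4]), ([477, 157, 10, 16, 127], [481.7, 164.3]), ([37, 160, 15, 33, 163], [45.2, 176.6]), ([11, 180, 42, 88, 1882], [35.0, 231.8]), ([180, 273, 36, 111, 483], [200.3, 343.9])]
```

The scraper is home: the handle blob in the scene is at (352.0,264.2) against (352.0,263.2) predicted for fully home. Next is the seat tool.

```bash
python3 - <<'E'
from h import *
from plant import bot
s,t,w=pickle.load(open("a7.pkl","rb"))
print("top knob",onz(t,237.9,227.6,.072),"scene knob",onz(s,296.1,185.2,.068),"scene mid",onz(s,295.6,195.5,.037))
print("wrist blobs",onz(w,399.8,280.7,.07),onz(w,420.5,304.2,.07))
plan(bot.read_state(),[.47,.035,.24],98)
E
```

```text
top knob [0.4584 0.0348 0.072 ] scene knob [0.4583 0.0364 0.068 ] scene mid [0.4602 0.0375 0.037 ]
wrist blobs [0.4912 0.0661 0.07  ] [0.4631 0.0327 0.07  ]
tool cm [ 0.1  18.93 15.85] jaw yaw -81.9 twist 0.10228011879297583 eef [0.6001 0.2446 0.2319] down [-0.0479 -0.0137 -0.9988] gap 0.042906584697872924 t 10.4667 q6 1.78 F [-0.3 -0.1 -0.7]
```

Emit:
apply_moves(
  commands=[
    [0,2.4,2.1,0,0.5],
    [0,2.4,2.1,0,0.5],
    [0,2.4,2.1,0,0.5],
    [0,2.4,2.1,0,0.5],
    [0,2.4,2.1,0,0.5],
    [0,2.4,2.1,0,0.5],
    [0,2.4,2.1,0,0.5],
    [0,1.5,1.4,0,0.5],
  ],
)

```text
clock: 11.13
eef_pos: [0.4582, 0.0356, 0.2277]
tcp_rot: [2.063, 0.143, -2.213]
contact_force: [-0.4, 0.2, -0.2]
finger_gap: 0.0425
```

Emit:
apply_moves(
  commands=[
    [0,0,0,0,0.5],
    [0,0,0,0,0.5],
  ],
)

```text
clock: 11.3
eef_pos: [0.4556, 0.0328, 0.2259]
tcp_rot: [2.062, 0.14, -2.217]
contact_force: [0.3, 0.1, -0.8]
finger_gap: 0.0424
```

```bash
python3 - <<'E'
from h import *
from plant import bot
w=bot.capture("wrist"); st=bot.read_state(); plan(st,[.459,.0365,.16]); pickle.dump(w,open("w8.pkl","wb"))
f=w["frame"].astype(int); m=(f[...,2]-f[...,0]>35).astype(np.uint8)
k,l,s,c=cv2.connectedComponentsWithStats(m)
for j in range(1,k):
    if s[j,4]>15: print(s[j],c[j])
for z in(0,.028,.074): print(z,proj(w,[.459,.0365,z]))
e=proj(w,[.459,.0365,.05]).astype(int); x0,y0=e-[20,45]
for r in range(y0,y0+80,3): print(r,x0," ".join("%3d"%x for x in f[r,x0:x0+40,2]))
E
```

```text
tool cm [ 6.54 -0.34 -0.85] jaw yaw -81.8 twist None eef [0.4557 0.0331 0.2258] down [-0.0714 -0.0182 -0.9973] gap 0.042767899664970896 t 11.35 q6 1.45 F [ 0.7 -0.7 -0.7]
[235 132  28  37 769] [248.5423 149.8309]
0 [249.9705 140.4173]
0.028 [249.8509 146.9464]
0.074 [249.6071 160.254 ]
107 229 164 163 163 164 164 164 164 164 163 164 164 164 164 164 165 164 163 164 164 164 163 164 164 164 163 164 164 164 163 164 164 164 163 163 164 164 164 164 164 164
110 229 164 164 164 163 164 164 164 163 164 164 164 164 164 164 163 164 164 164 164 164 163 164 164 164 164 164 164 164 164 164 163 164 163 163 163 164 164 164 163 163
113 229 164 164 164 164 164 163 164 164 164 163 164 164 164 164 164 163 164 163 164 164 164 164 164 164 163 164 164 164 164 163 164 164 164 163 164 164 164 164 164 163
116 229 164 164 164 164 165 164 163 164 164 164 164 164 164 164 164 164 163 164 164 163 164 164 164 163 164 164 164 163 163 164 164 163 164 164 164 163 163 165 164 164
119 229 164 164 164 164 164 164 165 164 164 164 164 164 164 163 164 164 164 164 164 164 164 164 164 164 163 164 164 164 164 163 164 164 163 1
[... 3022 characters left out ...]
 100 100 100 100  99  99 100
176 229 124 122 122 125 128 128 128 127 126 125 126 128 130 132 132 130 121 111 106 104 104 104 104 105 104 103 102 103 102 102 102 100 100 101 103 104 106 104 102 101
179 229 125 124 123 123 125 127 129 130 126 124 125 127 127 128 128 126 116 105 103 103 103 103 102 101 101 102 103 103 102 101 100 100 100 100 101 102 104 104 104 103
182 229 124 123 122 123 125 126 129 130 128 124 123 124 126 129 129 124 112 102 101 102 104 105 105 104 103 102 102 102 102 102 101 100  99 100 100 101 103 103 103 102
185 229 127 127 127 127 126 127 129 131 130 129 126 125 126 128 126 114 103 100 101 102 102 100 102 103 104 104 102 101 101 101 101 101 100  99  99 101 102 102 101 102
```

Emit:
apply_moves(
  commands=[
    [2.5,-0.2,-0.3,0,0.5],
    [2.5,-0.1,-0.3,0,0.5],
    [2.5,0,-0.3,0,0.5],
    [2.5,0,-0.2,0,0.5],
    [2,0,-0.2,0,0.5],
    [0,0,0,0,0.5],
    [0,0,0,0,0.5],
  ],
)

```text
clock: 11.93
eef_pos: [0.4611, 0.0409, 0.0972]
tcp_rot: [2.054, 0.146, -2.22]
contact_force: [-0.2, 0.0, 0.2]
finger_gap: 0.0428
```

```bash
python3 - <<'E'
from h import *
from plant import bot
st=bot.read_state(); plan(st,[.459,.037,.052])
E
```

```text
tool cm [ 4.53  0.32 -0.09] jaw yaw -81.5 twist None eef [0.4611 0.0409 0.0972] down [-0.0762 -0.0177 -0.9969] gap 0.04281975765457409 t 11.9333 q6 1.47 F [-0.2  0.   0.2]
```

Emit:
apply_moves(
  commands=[
    [0,0.3,0,0,0.5],
    [1.5,0.05,-0.1,0,0.5],
    [1.5,0,-0.1,0,0.5],
    [1.2,0,-0.1,0,0.5],
    [0,0,0,0,0.5],
    [0,0,0,0,0.5],
  ],
)

```text
clock: 12.43
eef_pos: [0.4654, 0.038, 0.0602]
tcp_rot: [2.06, 0.148, -2.212]
contact_force: [-0.0, 0.3, -0.4]
finger_gap: 0.043
```

```bash
python3 - <<'E'
from h import *
from plant import bot
st=bot.read_state(); plan(st,[.459,.037,.052])
E
```

```text
tool cm [ 0.86 -0.    0.58] jaw yaw -81.3 twist None eef [0.4654 0.038  0.0602] down [-0.0696 -0.0176 -0.9974] gap 0.04296495569695222 t 12.4333 q6 1.46 F [-0.   0.3 -0.4]
```

Emit:
apply_moves(
  commands=[
    [0.9,0,0.6,0,0.5],
    [0,0,0,0,0.5],
    [0,0,0,0,0.3],
    [0,0,0,0,0.1],
    [0,0,0,0,0],
    [0,0,0,0,0],
    [0,0,0,0,0],
  ],
  newtons=40,
)

```text
clock: 13.02
eef_pos: [0.4593, 0.0369, 0.0541]
tcp_rot: [2.064, 0.148, -2.208]
contact_force: [0.1, 0.7, -2.1]
finger_gap: 0.0178
```

```bash
python3 - <<'E'
from h import *
from plant import bot
st=bot.read_state(); plan(st,[.459,.037,.052])
E
```

```text
tool cm [ 0.21 -0.02  0.02] jaw yaw -81.3 twist None eef [0.4593 0.0369 0.0541] down [-0.0659 -0.0175 -0.9977] gap 0.01781718678970837 t 13.0167 q6 1.46 F [ 0.1  0.7 -2.1]
```

Emit:
apply_moves(
  commands=[
    [0,0,0,0,0],
    [-1,0,0,0,0],
    [-2,0,0,0,0],
    [-2.5,0,0,0,0],
    [-2.5,0,0,0,0],
    [-2.5,0,0,0,0],
    [0,0,0,0,0],
  ],
)

```text
clock: 13.6
eef_pos: [0.4655, 0.0388, 0.1652]
tcp_rot: [2.06, 0.148, -2.212]
contact_force: [0.9, -0.5, 0.0]
finger_gap: 0.0176
```

Emit:
apply_moves(
  commands=[
    [0,1.5,-0.8,0,0],
    [0,2.6,-1.5,0,0],
    [0,2.6,-1.5,0,0],
    [0,2.6,-1.5,0,0],
    [0,2.6,-1.5,0,0],
    [0,2.6,-1.5,0,0],
    [0,2.6,-1.5,0,0],
    [0,1.5,-0.8,0,0],
  ],
)

```text
clock: 14.27
eef_pos: [0.6032, -0.134, 0.1651]
tcp_rot: [2.066, 0.154, -2.202]
contact_force: [0.5, -0.2, -2.4]
finger_gap: 0.0177
```

```bash
python3 - <<'E'
from h import *
from plant import bot
w=bot.capture("wrist"); st=bot.read_state(); plan(st,[.6594,-.1417,.12]); pickle.dump(w,open("w9.pkl","wb"))
e=proj(w,[.6594,-.1417,.022]);print(e,proj(w,[.6594+.0115,-.1417,.022]),proj(w,[.6594,-.1417-.0115,.022]))
cv2.imwrite("pics/w9.png",np.clip(w["frame"][:,60:460]*2.0,0,255).astype(np.uint8))
E
```

```text
tool cm [ 4.14  1.43 -5.66] jaw yaw -81.1 twist None eef [ 0.604  -0.1355  0.1648] down [-0.0624 -0.0177 -0.9979] gap 0.01796370935760213 t 14.3167 q6 1.17 F [-2.1 -1.2 -3.3]
[273.0788 105.7695] [275.6195  91.3025] [286.8524 107.9891]
```

View pics/w9.png

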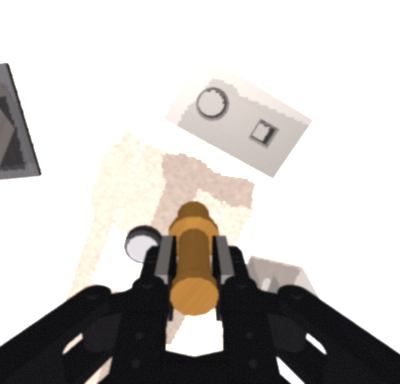

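The wrist view shows the brass tool held upright and centred between the fingers, and the round nest at about (272,103).

```bash
python3 - <<'E'
from h import *
w=pickle.load(open("w9.pkl","rb")); f=w["frame"].max(2)
for r in range(84,124,3): print(r,"248:"," ".join("%3d"%x for x in f[r,248:298]))
f8=f[80:128,245:300]; c=cv2.HoughCircles(cv2.resize(f8,None,fx=4,fy=4,interpolation=cv2.INTER_CUBIC),cv2.HOUGH_GRADIENT,2,200,param1=60,param2=20,minRadius=44,maxRadius=80)
if c is not None: c=c[0,0]/4; u,v=c[0]+245,c[1]+80; print(u,v,c[2],onz(w,u,v,.022))
E
```

```text
84 248: 135 136 135 135 135 135 135 136 135 135 135 135 135 136 135 135 134 133 132 131 125 118 116 116 116 115 115 115 115 114 114 114 114 113 114 113 113 115 115 117 119 119 118 119 121 126 131 131 131 131
87 248: 134 134 136 135 135 136 135 135 134 134 134 135 135 135 134 134 131 123 114 110 104  98  94  89  82  83  87  91  96 103 107 110 112 113 113 114 114 114 114 113 113 113 113 113 113 116 118 123 127 129
90 248: 134 134 133 133 134 133 133 133 134 134 134 134 134 130 119 102  91  82  76  70  64  63  73  90 100 102  98  82  65  62  62  63  69  78  92 103 110 112 112 112 112 113 113 112 113 113 113 112 115 122
93 248: 133 133 132 133 133 133 133 133 133 133 129 118 101  87  90 100 110 113 114 113 114 113 113 115 115 114 113 108 103 102  98  81  64  59  59  63  74  92 106 113 114 113 112 112 112 111 112 112 112 115
96 248: 133 132 133 133 132 133 133 132 130 119  97  80  90 104 112 113 113 113 114 113 113 115 113 114 114 113 114 114 114 114 112 107  98  81  63  53  53  63  76  95 109 114 114 113 113 113 112 113 112 112
99 248: 132 132 132 132 132 132 132 128 110  88  83  98 109 
[... 1165 characters left out ...]
111 110 110 111 110 110 111
117 248: 109 109 110 109 110 109 110 109 109 110 109 109 106 101  94  87  80  75  69  64  58  54  50  50  49  51  54  57  61  66  71  73  74  83  95 104 107 109 110 110 109 109 110 111 110 110 110 111 110 110
120 248: 108 109 109 109 108 109 109 109 109 108 108 109 108 109 108 108 106 105 102  99  95  90  89  87  87  89  92  95  96  99 103 106 108 110 109 110 110 110 109 109 109 110 110 110 110 110 109 110 109 110
123 248: 108 108 108 109 109 109 109 108 108 108 108 108 109 108 108 108 108 108 108 108 108 108 109 109 109 110 110 109 110 110 109 109 109 110 109 109 109 109 109 110 109 109 109 109 109 108 109 108 109 109
270.75 101.75 13.65 [ 0.6623 -0.1393  0.022 ]
```

```bash
python3 - <<'E'
from h import *
from plant import bot
w=pickle.load(open("w9.pkl","rb")); print("nest",onz(w,272.3,103.3,.022))
T=np.array([.604,-.1355,.1648])
f=w["frame"].astype(int); m=(f[...,2]-f[...,0]>35)
for r in range(196,240,4):
    c=np.flatnonzero(m[r]); print(r,(c.min(),c.max()) if len(c) else None)
P=T-[0,0,.0541]; print(proj(w,P),proj(w,P+[.01,0,0]),proj(w,P+[0,.01,.01]),proj(w,P+[0,-.01,.01]))
for h in(.024,.031): print(h,proj(w,P+[.014,0,h]),proj(w,P+[0,.014,h]),proj(w,P+[0,-.014,h]))
plan(bot.read_state(),[.661,-.141,.12])
E
```

```text
nest [ 0.6612 -0.1407  0.022 ]
196 None
200 None
204 (np.int64(245), np.int64(260))
208 (np.int64(241), np.int64(265))
212 (np.int64(239), np.int64(267))
216 (np.int64(239), np.int64(267))
220 (np.int64(235), np.int64(271))
224 (np.int64(233), np.int64(274))
228 (np.int64(230), np.int64(276))
232 (np.int64(229), np.int64(278))
236 (np.int64(236), np.int64(272))
[256.4281 213.2559] [259.0249 198.7138] [239.9382 218.538 ] [273.2808 223.0947]
0.024 [261.2129 210.1499] [231.8283 229.3964] [282.0003 236.1288]
0.031 [261.598 216.131] [231.0543 235.976 ] [283.1756 242.8979]
tool cm [ 4.13  1.39 -5.83] jaw yaw -81.1 twist None eef [ 0.604  -0.1355  0.1648] down [-0.0624 -0.0177 -0.9979] gap 0.01796370935760213 t 14.3167 q6 1.17 F [-2.1 -1.2 -3.3]
```

Emit:
apply_moves(
  commands=[
    [0.5,0.5,-2,0,0],
    [1,0.5,-2,0,0],
    [1.5,0.4,-1.5,0,0],
    [1.5,0,-0.3,0,0],
    [1.5,0,-0.1,0,0],
    [0,0,0,0,0],
    [0,0,0,0,0],
  ],
)

```text
clock: 14.9
eef_pos: [0.6623, -0.1437, 0.098]
tcp_rot: [2.065, 0.15, -2.206]
contact_force: [-1.3, -0.2, -1.1]
finger_gap: 0.0177
```

```bash
python3 - <<'E'
from h import *
from plant import bot
st=bot.read_state();plan(st,[.6625,-.1415,.085]); w=bot.capture("wrist");pickle.dump(w,open("w10.pkl","wb"))
T=st["eef_pos"];f=w["frame"].astype(int); m=(f[...,2]-f[...,0]>35)
for r in range(180,250,4):
    c=np.flatnonzero(m[r]); print(r,(c.min(),c.max()) if len(c) else None)
P=T-[0,0,.0541]; print(proj(w,P),proj(w,P+[.01,0,0]),proj(w,P+[0,.01,.01]),proj(w,P+[0,-.01,.01]))
print("nest rim",proj(w,[.6612,-.1407,.022]),proj(w,[.6727,-.1407,.022]))
E
```

```text
tool cm [ 1.29 -0.22 -0.14] jaw yaw -81.3 twist None eef [ 0.6623 -0.1437  0.098 ] down [-0.0646 -0.0171 -0.9978] gap 0.017666725557579796 t 14.9 q6 1.19 F [-1.3 -0.2 -1.1]
180 None
184 None
188 None
192 None
196 None
200 None
204 (np.int64(244), np.int64(262))
208 (np.int64(240), np.int64(265))
212 (np.int64(239), np.int64(267))
216 (np.int64(238), np.int64(268))
220 (np.int64(235), np.int64(272))
224 (np.int64(232), np.int64(274))
228 (np.int64(230), np.int64(277))
232 (np.int64(229), np.int64(278))
236 (np.int64(236), np.int64(272))
240 (np.int64(236), np.int64(271))
244 (np.int64(237), np.int64(271))
248 (np.int64(237), np.int64(271))
[253.9084 214.087 ] [256.396  199.5552] [237.2583 219.5097] [270.6656 223.9463]
nest rim [249.1729 200.4439] [251.6687 185.0284]
```

Emit:
apply_moves(
  commands=[
    [0,-0.27,0,0,0],
    [0.8,-0.02,-0.06,0,0],
    [0.8,0,-0.06,0,0],
    [0,0,0,0,0],
    [0,0,0,0,0],
  ],
)

```text
clock: 15.37
eef_pos: [0.6614, -0.1403, 0.084]
tcp_rot: [2.069, 0.149, -2.201]
contact_force: [0.5, 0.3, -2.0]
finger_gap: 0.0177
```

```bash
python3 - <<'E'
from h import *
from plant import bot
st=bot.read_state();plan(st,[.6622,-.141,.06])
E
```

```text
tool cm [ 2.39  0.06 -0.22] jaw yaw -81.3 twist None eef [ 0.6614 -0.1403  0.084 ] down [-0.0608 -0.018  -0.998 ] gap 0.01766684680755805 t 15.3667 q6 1.19 F [ 0.5  0.3 -2. ]
```

Emit:
apply_moves(
  commands=[
    [0,0.08,-0.08,0,0],
    [0.7,0,-0.05,0,0],
    [0.7,0,-0.05,0,0],
    [0,0,0,0,0],
    [0,0,0,0,0],
  ],
  newtons=25,
)

```text
clock: 15.78
eef_pos: [0.6627, -0.1414, 0.069]
tcp_rot: [2.069, 0.148, -2.201]
contact_force: [-0.1, 0.2, -1.4]
finger_gap: 0.0177
```

```bash
python3 - <<'E'
from h import *
from plant import bot
st=bot.read_state();plan(st,[.6622,-.141,.06])
E
```

```text
tool cm [ 0.9  -0.05 -0.02] jaw yaw -81.3 twist None eef [ 0.6627 -0.1414  0.069 ] down [-0.0602 -0.0182 -0.998 ] gap 0.017697292393249867 t 15.7833 q6 1.19 F [-0.1  0.2 -1.4]
```

Foot bottom is at ~0.015, below the tray top, with no contact force, so it is in the nest. Lowering the rest.

Emit:
apply_moves(
  commands=[
    [0.5,0,-0.03,0,0],
    [0.5,0,-0.03,0,0],
    [0.2,0,0,0,0],
    [0,0,0,0,0],
  ],
)

```text
clock: 16.12
eef_pos: [0.6646, -0.1419, 0.0599]
tcp_rot: [2.075, 0.146, -2.194]
contact_force: [-1.2, 0.9, -2.9]
finger_gap: 0.0175
```

```bash
python3 - <<'E'
from h import *
from plant import bot
st=bot.read_state();plan(st,[.6622,-.141,.06])
E
```

```text
tool cm [ 0.01 -0.13  0.22] jaw yaw -81.3 twist None eef [ 0.6646 -0.1419  0.0599] down [-0.0545 -0.0196 -0.9983] gap 0.017544842754849157 t 16.1167 q6 1.19 F [-1.2  0.9 -2.9]
```

Emit:
apply_moves(
  commands=[
    [0,0,0,0,0.25],
    [0,0,0,0,0.4],
    [0,0,0,0,0.5],
    [0,0,0,0,0.5],
    [-1,0,0,0,0.5],
    [-2,0,0,0,0.5],
    [-2.5,0,0,0,0.5],
    [-3,0,0,0,0.5],
  ],
)

```text
clock: 16.78
eef_pos: [0.6666, -0.1397, 0.1406]
tcp_rot: [2.065, 0.15, -2.207]
contact_force: [0.3, 0.0, 0.2]
finger_gap: 0.0426
```

Emit:
apply_moves(
  commands=[
    [-2,0,1.5,0,0.5],
    [-2,0,3,0,0.5],
    [0,0,3,0,0.5],
    [0,0,3,0,0.5],
    [0,0,1.5,0,0.5],
    [0,0,0,0,0.5],
    [0,0,0,0,0.5],
  ],
)

```text
clock: 17.37
eef_pos: [0.5485, -0.1577, 0.2034]
tcp_rot: [2.076, 0.145, -2.191]
contact_force: [-0.3, -1.1, 0.2]
finger_gap: 0.0428
```

```bash
python3 - <<'E'
from h import *
from plant import bot
s,t,w=[bot.capture(n) for n in("scene","top","wrist")]; pickle.dump((s,t,w),open("a11.pkl","wb"))
st=bot.read_state();plan(st,st["eef_pos"])
N=np.array([.6612,-.1407,.006])
def blob(m,lo=12):
    k,l,s_,ce=cv2.connectedComponentsWithStats(m.astype(np.uint8)); return [(s_[j].tolist(),ce[j].round(1).tolist()) for j in range(1,k) if s_[j,4]>lo]
for n,c in(("scene",s),("top",t),("wrist",w)):
    f=c["frame"].astype(int); print(n,"brass",blob(f[...,2]-f[...,0]>35),"\n  teal",blob(f[...,1]-f[...,2]>40),"exp top/collar",proj(c,N+[0,0,.074]),proj(c,N+[0,0,.028]))
f=s["frame"].max(2); print("handle",blob(f[240:290,335:370]<22))
E
```

```text
tool cm [0. 0. 0.] jaw yaw -81.2 twist None eef [ 0.5493 -0.1574  0.2023] down [-0.0536 -0.0205 -0.9984] gap 0.04279076901927433 t 17.5167 q6 1.11 F [-0.2  0.3 -0.1]
scene brass [([170, 202, 14, 25, 207], [175.7, 214.8])] 
  teal [([326, 218, 27, 20, 404], [339.1, 227.3]), ([325, 234, 24, 12, 44], [335.5, 241.7])] exp top/collar [174.1154 204.5617] [177.2068 218.7299]
top brass [([305, 144, 10, 14, 63], [309.2, 149.9])] 
  teal [([179, 209, 19, 19, 281], [187.9, 218.0])] exp top/collar [312.1453 146.3889] [308.9641 152.0197]
wrist brass [([237, 8, 34, 41, 1078], [253.3, 28.1])] 
  teal [] exp top/collar [253.063   23.7388] [252.5451  30.4066]
handle [([9, 6, 17, 37, 298], [17.0, 24.3])]
```

```bash
python3 -c "
from plant import bot
print(bot.close_job())"
```

```text
the job is handed in; nothing more can be done
None
```

Both tools are put away and the job was handed in at about 17.5 s of the 56 s. No verdict is reported.

- **Scraper:** I pulled it from the pod, tilted it to about 30–32° in the grip against the pod's rim, and slid it along the slot of the wide rack until the shoulder hit. The first entry caught the slot's rim; I backed off a few mm and it then went in cleanly. After release, the handle's centre in the scene image was within about 1 px (roughly 2 mm) of the predicted fully-home position. It had not moved in the last picture.
- **Seat tool:** I lowered it into the round nest and released it at the height expected for its foot on the bottom. That bottom height comes from the arm's position, because the cameras cannot see the foot in the nest. In the last pictures the tool's position agreed with standing upright in the nest to within a few px.
- **Other things on the table:** the yo-yo is where it was. I did not re-measure the loupe, bearing or lube bottle, but the arm never went low near them.

**Checks that disagreed or came close:**
- The wrist force read about 110 N for a moment as the scraper seated, against the limit of 120 N.
- The tool drifted up to about 4° from vertical during the moves.
- The top and scene cameras disagreed by about 5 mm on the rack and the nest. I settled both with wrist-camera views.

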